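# Hang the slide carrier on the drying rail

## Robot

A 6-joint arm with a two-finger parallel gripper is mounted at the origin on the work surface. World frame = base frame: x ahead of the robot, y to its left, z up, the work surface at z = 0. Lengths are in m, angles in rad, forces in N, time in s.
With the tool pointing down it reaches from about 0.375 to 0.9 m from the base axis. Payload 3.1 kg.
Tool frame: the origin (TCP) lies midway between the tips of the shut fingers; the grasp point (between the pads) lies 19 mm behind it; y points along the fingers, x is the direction in which the jaws open and shut, and the axes are right-handed (so a half turn about y gives the same grasp; the last joint's range is limited). The gripper opens to 87 mm and grips with 3 to 60 N. Pads are 19 mm wide; open, the fingers measure 117 mm over their backs; the gripper's body (75 mm by 190 mm) begins 51 mm behind the grasp point.
Start: joints at [-1.46, 0.527, 1.433, -0, 1.181, -0.178], TCP at [0.178, -0.599, 0.223] pointing down, gripper open.
Joint ranges: [-3.08, 3.08], [-0.75, 2.2], [0.22, 2.44], [-1.43, 4.57], [0, 2.65], [-2.85, 2.85]. Speed limits (rad/s): [2.79, 2.79, 3.14, 3.14, 3.14, 3.14].

## Interface

Orientations are given as a unit quaternion [x, y, z, w].
In Python, from rig import sensors, vision, robot gives the robot as it stands.
- The arm moves only by the tool play_rows, never from a script. Its argument "moves" is text: rows parted by semicolons, each of 7 numbers parted by spaces: the shift along the world's x, y, z in mm, then the turn, a rotation vector about the world's x, y, z in rad, then the finger opening in mm, from 0 to 87. In form: tx ty tz wx wy wz hand; .... A call has 1 to 20 rows; each row shifts and turns the pose as measured when the row begins; what a row does not reach is not made up. A row lasts 1/10 s, in which the tool goes at most 50 mm and 8.59 degrees, less where a joint would pass 70% of its speed; a pose out of reach is approached as far as the arm can. A call is refused whole if a number of a shift passes 50 or a number of a turn 0.15, either way. A call with a gripper value outside its range is refused whole. The fingers move at their own pace and stop on an object; "newtons" is the grip in N (left out, the last holds). Time passes only in rows, so rows that do not move let the fingers close. It gives the time, the measured TCP pose, the force and the opening at its end, in the units of the state.
- sensors.get_obs(): the state, without advancing time (a new reading comes with each control period).
- vision.camera(name): name is "scene" or "side" or "wrist"; returns a dict with "image" (384x512x3 uint8, blue, green, red), "intrinsics" (3x3 intrinsics, pixels), "origin" and "rotation" of the camera in the world; the wrist camera has in their place "T_tool_cam" (4x4, takes a point from camera to tool coordinates, whose origin is the TCP and whose axes are the tool frame's). Camera axes: x right, y down, z forward; pixel columns grow to the right and rows downward; lengths in m; the calibration is good to about 2 mm. A picture is of the moment at which its call begins: read the wrist's pose just before it. There is no depth.
- robot.hand_in(): hands the job in, once; it reports no verdict.
Trained networks look in a picture, given as the dict that the camera call returned (one of the last four; its "shot" number tells which), for a name from the list of things; names that differ only in an ending like _2 or _b are one class to them, and where a whole thing is asked for, a point or a joint stands for the part that bears it (a point fixed in the world has none). Each returns a list of dicts, best first, with "p" (0 to 1); they miss things now and then, are a little off and sometimes report something else, mostly with a low value. They report only what shows in the picture. A call takes as long as a camera call. They do not tell look-alikes from the thing itself.
- vision.boxes_of(picture, query): "point" ([x, y, z] in m, in the coordinates of the camera as it stood for that picture, good to about 4 mm: the middle of the surface that is visible of it).
- vision.cut_out(picture, query): "pixels" (384x512 bool, what is visible of it).
The state is a dict: "time": time; "q": joint angles; "joint_velocities": joint speeds; "joint_torque": joint torques, N m; "position": TCP position; "tool_rot": TCP orientation; "ft_force": force on the tool from outside, world axes, zero at the start; "moment": the same for the moment, N m; "grip_width": finger opening in m.
Only numpy, scipy, OpenCV 4.12 (cv2) and the standard library are available. Lean on these libraries where they do the work, as an engineer would, in place of code of your own. Each camera call takes 0.05 s, during which the arm holds its last target.

## Task

Take the slide carrier that has a hook and hang it upright on the drying rail, putting the hook over the rail at the open end, where no keeper wire runs beside it. Then slide it along the rail, its toe passing under the keeper wire, until the middle of the carrier is in line with the pointer, and let go so that it hangs still from the rail. Do not tip the carrier over on the way, and leave the other things on the bench where they stand.

Things in the scene. Friction and masses are not known exactly. Their poses are not given: they have to be found in the camera images.
- carrier: Loose steel slide carrier, about 0.2 kg: open basket 50 (x) x 84 (y) x 33 mm high with glass slides; a strip hook rises above it, topped by a white grip block. Origin: centre of the underside, z up. Starts standing upright, +x (the hook's open side) facing roughly away from the robot. Hook stem: x -13.5 to -9.5 mm, from the basket's rear edge up.
- carrier_hook (a point): Middle of the underside of the hook's arch (4 mm thick, 24 mm wide along y), 120 mm above the carrier's origin: the point that rests on top of the rail. The throat under it, between stem and lip, is 19 mm wide (x +-9.5 mm). The rail enters from the +x side, between toe and basket; then the arch comes down on it.
- carrier_toe (a point): Outer end of the hook's toe, at x = 27, z = 108 mm from the carrier's origin. The lip (x 9.5 to 13.5 mm) comes down on the +x side of the throat to z = 106 mm; there the toe, 4 mm thick (z 106 to 110 mm) and 24 mm wide, turns outward.
- carrier_grip (a point): Middle of the white grip block, 149 mm above the carrier's origin, where the carrier is taken. The block is 12 (x) x 22 (y) mm and stands centred on the arch from 124 to 164 mm above the origin. Axes as the carrier's.
- station: Fixed drying station: shallow grey tray (x -50 to 85, y +-235 mm, rim 12 mm high) with a round steel rail 10 mm thick along y. Origin: on the bench under the rail's middle; x points away from the robot (turned by up to 0.15 rad), z up. The rail's top is 190 mm above the bench; its posts, 12 mm thick, at y = +-210 mm end at the rail.
- rail_mid (a point): Point on the rail's axis half-way along it, 185 mm above the bench. Axes as the station's.
- keeper_end (a point): End of the keeper wire, at station y = 25 mm, x = 35 mm. The wire, 6 mm thick, runs level beside the rail at x = 21, z = 191 mm (axis) from y = -195 to 15 mm, then turns outward and 6 mm up; its two legs (x = 66 mm) stand at y = -195 and 25 mm. A toe on a seated hook passes 8 mm below the wire and cannot be put on or lifted off there.
- open_mid (a point): Point on top of the rail in the middle of its open end, station y = 95 mm, z = 190 mm. No keeper from y = 30 mm to the post at 210 mm; within 35 mm either side of this point is a good place to hook on.
- pointer: Fixed pointer on the tray beyond the rail, 64 mm from the rail's axis, somewhere along the keeper wire: a foot 26 x 30 mm and a slim upright metal post 12 mm wide that narrows to a 3 mm tip 120 mm above its origin. Origin: underside of the foot, 6 mm above the bench. Axes parallel to the station's: y along the rail.
- pointer_tip (a point): Top end of the pointer. Its position along the rail (station y) is where the middle of the carrier must hang.
- loop_basket: Bystander: a like steel basket, 50 x 84 mm, but with a plain wire loop handle 103 mm high and no hook. Loose; leave it. Origin: centre of the underside.
- stain_jar: Bystander: amber glass jar with white lid, 60 mm diameter, 85 mm high. Loose; leave it. Origin: centre of the underside.
- beaker: Bystander: clear beaker, 72 mm diameter, 85 mm high, off to the left. Origin: centre of the underside.
- reagent: Bystander: amber bottle, 60 mm diameter, 130 mm high, off to the right. Origin: centre of the underside.
- slide_box: Bystander: closed grey slide box 90 x 170 x 32 mm, off to the right. Origin: centre of the underside.
- forceps: Bystander: flat steel forceps, 130 mm long along its x, lying off to the left. Origin: near the middle, about at bench level.
Mind the look-alikes: they are no part of the job. What is shaped like the carrier but blue or yellow is not meant.

How it is judged:
On the way:
1. the hook is over the rail at its open end, down on the rail (within 5 mm), upright (y of carrier_hook in the frame of station between 0.03 and 0.2 m and x of carrier_hook in the frame of station between -0.01 and 0.01 m and height (world z) of carrier_hook between 0.185 and 0.195 m and angle between carrier's own z axis and vertical below 0.3 rad), for 0.2 s.
At the end, for the whole second after the job is handed in: The carrier hangs from the rail by its hook (arch on the rail within 4 mm), within 0.15 rad of upright, its middle within 8 mm of the pointer along the rail, released and still (under 0.03 m/s) (y of carrier_hook in the frame of pointer between -0.008 and 0.008 m and x of carrier_hook in the frame of station between -0.01 and 0.01 m and height (world z) of carrier_hook between 0.186 and 0.194 m and angle between carrier's own z axis and vertical below 0.15 rad and contact force between carrier and station above 0.5 N and linear speed of carrier below 0.03 m/s); the robot touches nothing.
It fails at once if the carrier is tipped by more than 0.7 rad (angle between carrier's own z axis and vertical above 0.7 rad).
It fails at once if another thing on the bench is moved by more than 25 mm (distance of any of loop_basket, stain_jar, beaker, reagent, slide_box, forceps from where it was at the start of the episode above 0.025 m).
It also fails if it takes over 54 s, if anything falls off the work surface, if the arm or the gripper's body presses on something with over 40 N, if the wrist force passes 120 N, or if a joint passes its speed limit or range.

## Working session

There is one attempt and no reset: what is moved stays moved. The work goes in short steps, Python scripts to look and compute and a tool call to move; the robot and the scene stay as the last step left them, time stands still between calls to the robot, and variables do not carry over. Pictures are saved under pics/ and viewed, and the job is handed in when it is done.

Besides the shell and the picture viewer there is one more tool, called after "Emit:" as name(argument=value, ...) on one line, values as JSON. play_rows: Moves the arm, as the interface text tells. Its arguments: {"type":"object","properties":{"moves":{"type":"string"},"newtons":{"type":"number"}},"required":["moves"]}

```bash
ls; mkdir -p pics; python3 - <<'E'
from rig import sensors, vision, robot
import cv2,pickle,numpy as np
o=sensors.get_obs();print(o)
for n in ["scene","side"]:
    c=vision.camera(n);cv2.imwrite(f"pics/{n}0.png",c["image"]);print(n,c["origin"],c["rotation"],c["intrinsics"])
    R=np.array(c["rotation"]);t=np.array(c["origin"])
    for q in ["carrier","carrier_hook","carrier_grip","carrier_toe","rail_mid","keeper_end","open_mid","pointer_tip","pointer","loop_basket","stain_jar","station","beaker","reagent"]:
        for d in vision.boxes_of(c,q)[:3]:
            print(q,round(d["p"],2),np.round(R@np.array(d["point"])+t,4))
E
```

```text
pics
{'time': 0.0, 'q': array([-1.46049781e+00,  5.28447732e-01,  1.43390738e+00, -2.70060366e-05,
        1.18141487e+00, -1.78511172e-01]), 'joint_velocities': array([ 0.00227152, -0.00079102, -0.00035318,  0.00126867, -0.00162549,
        0.00088723]), 'joint_torque': array([-1.75181689e-03, -4.40049505e+01, -1.76592225e+01,  6.31477009e-02,
        5.82403515e-02, -1.53520259e-04]), 'position': array([ 0.17793819, -0.59836052,  0.22158136]), 'tool_rot': array([-0.5661929 ,  0.42337286, -0.42230905,  0.567306  ]), 'ft_force': array([ 0.54222777,  0.8999037 , -0.20134075]), 'moment': array([-0.01144713, -0.01581812,  0.04938492]), 'grip_width': 0.08668563507148438}
scene [ 1.24474442 -0.80868118  1.21563881] [ 0.86363795  0.32567277 -0.1390833  -0.35877929] [[465.02911727   0.         249.9620246 ]
 [  0.         465.02911727 190.76546371]
 [  0.           0.           1.        ]]Traceback (most recent call last):
  File "<stdin>", line 9, in <module>
ValueError: matmul: Input operand 1 has a mismatch in its core dimension 0, with gufunc signature (n?,k),(k,m?)->(n?,m?) (size 3 is different from 4)
```

```bash
cat > h.py <<'E'
from rig import sensors, vision, robot
import cv2,numpy as np
from scipy.spatial.transform import Rotation as Ro
def look(n,qs,name=None,k=2):
    o=sensors.get_obs()
    c=vision.camera(n)
    if name: cv2.imwrite(f"pics/{name}.png",c["image"])
    if n=="wrist":
        T=np.array(c["T_tool_cam"]);Rt=Ro.from_quat(o["tool_rot"]).as_matrix()
        R=Rt@T[:3,:3];t=Rt@T[:3,3]+o["position"]
    else:
        R=Ro.from_quat(c["rotation"]).as_matrix();t=np.array(c["origin"])
    K=np.array(c["intrinsics"])
    for q in qs:
        for d in vision.boxes_of(c,q)[:k]:
            p=np.array(d["point"]);u=K@p;u=u[:2]/u[2]
            print(n,q,round(d["p"],2),np.round(R@p+t,4),np.round(u))
    return c,K,R,t
def proj(K,R,t,P):
    u=K@(R.T@(np.array(P)-t));return u[:2]/u[2]
E
python3 - <<'E'
from h import *
for n in ["scene","side"]:
    look(n,["carrier","carrier_hook","carrier_grip","carrier_toe","rail_mid","keeper_end","open_mid","pointer_tip","pointer","loop_basket","stain_jar"],n+"0")
print(sensors.get_obs()["time"])
E
```

```text
scene carrier 0.95 [0.2672 0.2463 0.0337] [243. 148.]
scene carrier 0.66 [ 0.3344 -0.0966  0.0317] [193. 203.]
scene carrier_hook 0.96 [0.4351 0.0154 0.0358] [235. 198.]
scene carrier_hook 0.89 [0.2739 0.2471 0.0279] [245. 149.]
scene carrier_grip 0.85 [ 0.3379 -0.0967  0.0333] [193. 203.]
scene carrier_grip 0.78 [0.4328 0.0162 0.0317] [235. 199.]
scene carrier_toe 0.63 [0.269  0.2443 0.0372] [243. 147.]
scene carrier_toe 0.61 [ 0.3388 -0.0972  0.0336] [193. 203.]
scene rail_mid 0.67 [0.6512 0.0111 0.0086] [282. 235.]
scene keeper_end 0.98 [0.6468 0.013  0.0061] [281. 234.]
scene open_mid 0.81 [0.6478 0.0107 0.0086] [281. 234.]
scene pointer 0.65 [ 0.6912 -0.0307  0.0233] [283. 245.]
scene stain_jar 0.72 [0.4101 0.215  0.0575] [266. 162.]
side carrier 0.81 [0.4175 0.0245 0.0274] [270. 242.]
side carrier 0.76 [0.2605 0.2571 0.0258] [253. 338.]
side carrier_hook 0.93 [0.4178 0.0233 0.0257] [270. 242.]
side carrier_hook 0.83 [ 0.3282 -0.0586  0.0233] [314. 243.]
side carrier_grip 0.78 [0.4207 0.0239 0.0295] [269. 241.]
side carrier_grip 0.74 [0.259  0.2529 0.0352] [254. 335.]
side carrier_toe 0.92 [0.2581 0.2522 0.0303] [255. 336.]
side carrier_toe 0.77 [0.4199 0.0288 0.0306] [268. 242.]
side rail_mid 0.73 [0.642  0.0549 0.0062] [209. 214.]
side keeper_end 0.87 [0.6407 0.056  0.0054] [209. 214.]
side open_mid 0.86 [0.6389 0.0581 0.0053] [209. 215.]
side pointer_tip 0.72 [ 0.695  -0.0291  0.0328] [217. 186.]
side stain_jar 0.77 [0.3865 0.2355 0.0646] [221. 290.]
1.3
```

```bash
python3 -c "
import cv2,numpy as np
for n in ['scene0','side0']:
    i=cv2.imread(f'pics/{n}.png');cv2.imwrite(f'pics/{n}b.png',cv2.resize(i,(800,600),interpolation=3))"
```

```text
(no output)
```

View pics/scene0b.png

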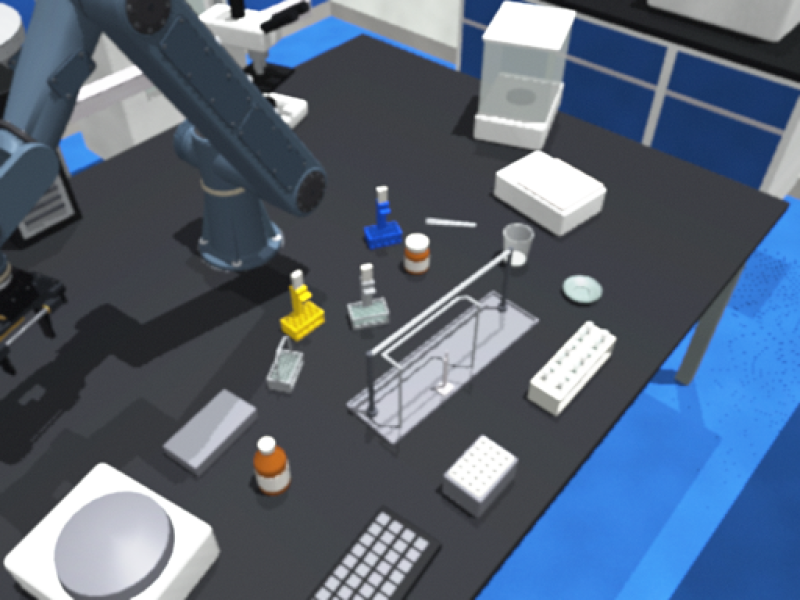

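View pics/side0b.png

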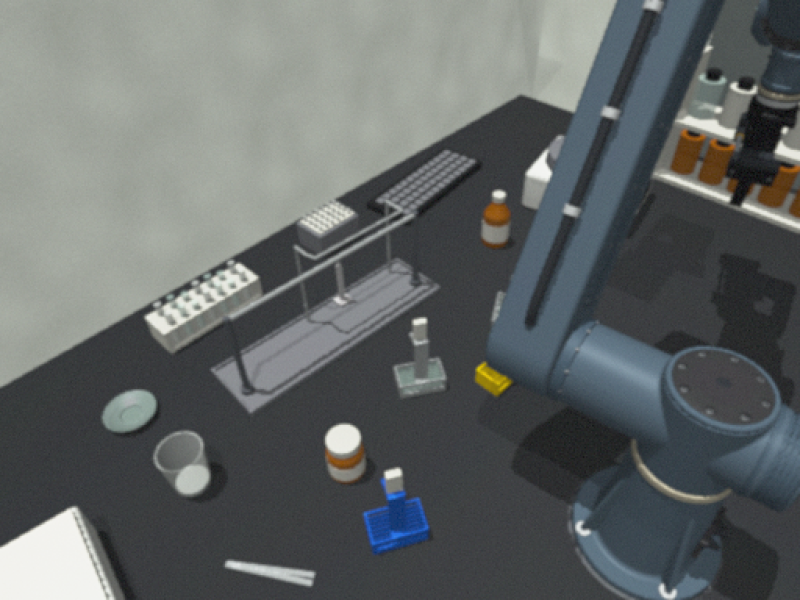

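```bash
python3 - <<'E'
from h import *
o=sensors.get_obs();R=Ro.from_quat(o["tool_rot"]).as_matrix();print(np.round(R,3))
c=vision.camera("wrist");print(np.round(c["T_tool_cam"],3),c["intrinsics"])
for n in ["scene","side"]:
    i=cv2.imread(f"pics/{n}0.png")
    x0,y0,x1,y1={"scene":(180,120,360,300),"side":(120,110,310,270)}[n]
    z=4
    cv2.imwrite(f"pics/{n}crop.png",cv2.resize(i[y0:y1,x0:x1],None,fx=z,fy=z,interpolation=cv2.INTER_CUBIC)[:600 if n=="scene" else 640])
E
```

```text
[[ 0.285 -0.     0.959]
 [-0.959  0.     0.285]
 [-0.    -1.     0.   ]]
[[ 1.    -0.001  0.001 -0.001]
 [-0.001 -0.267  0.964 -0.163]
 [-0.001 -0.964 -0.267  0.073]
 [ 0.     0.     0.     1.   ]] [[265.61444788   0.         251.04314687]
 [  0.         265.61444788 188.05067774]
 [  0.           0.           1.        ]]
```

Emit:
play_rows(moves="45 20 20 0 0 0 87; 45 20 20 0 0 0 87; 35 35 20 0 0 0 87; 25 42 20 0 0 0 87; 20 45 5 0 0 0 87; 15 47 0 0 0 0 87; 10 48 0 0 0 0 87; 10 48 0 0 0 0 87; 5 48 0 0 0 0 87; 0 48 0 0 0 0 87")

```text
time: 2.35
position: [0.3864, -0.1995, 0.307]
tool_rot: [0.565, -0.422, 0.43, -0.564]
ft_force: [1.1, 0.2, 0.2]
grip_width: 0.087
```

View pics/scenecrop.png

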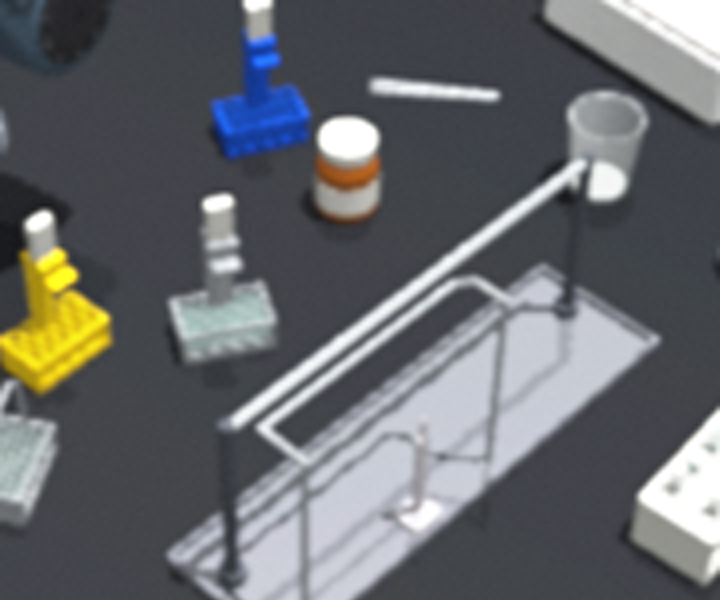

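View pics/sidecrop.png

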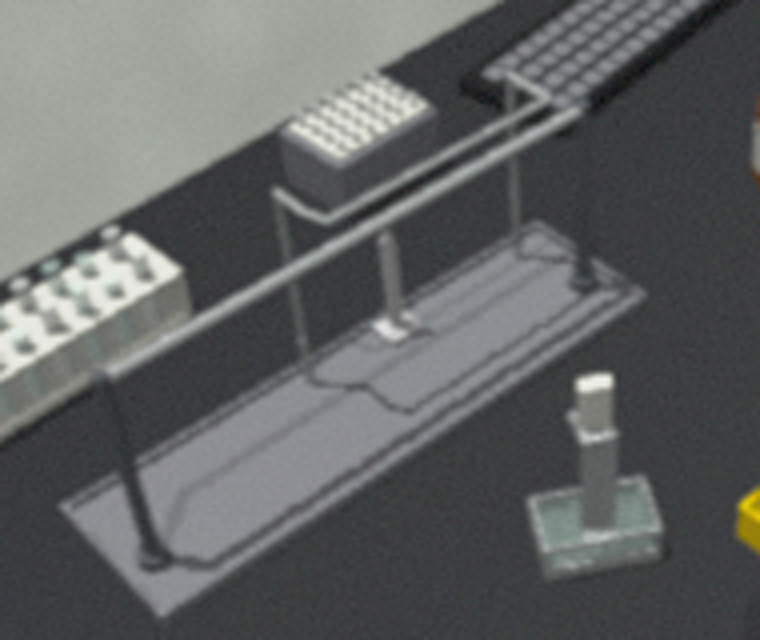

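```bash
cat > fit.py <<'E'
from h import *
from scipy.optimize import least_squares
C={}
for n in ["scene","side"]:
    c=vision.camera(n);C[n]=(np.array(c["intrinsics"]),Ro.from_quat(c["rotation"]).as_matrix(),np.array(c["origin"]))
    cv2.imwrite(f"pics/{n}1.png",c["image"])
off={"scene":(180,120),"side":(120,110)}
S=[("scene",(585,163),(0,210,190)),("scene",(228,424),(0,-210,190)),("scene",(470,278),(21,15,191)),("scene",(508,312),(66,25,197)),
("scene",(305,465),(66,-195,191)),("scene",(263,428),(21,-195,191)),("scene",(548,266),(-50,235,12)),("scene",(657,340),(85,235,12)),("scene",(170,560),(-50,-235,12)),
("side",(105,375),(0,210,188)),("side",(578,110),(0,-210,188)),("side",(65,507),(85,235,12)),("side",(163,615),(-50,235,12)),("side",(645,293),(-50,-235,12)),("side",(540,222),(85,-235,12)),
("side",(322,218),(21,15,191)),("side",(278,190),(66,25,197)),("side",(545,100),(21,-195,191)),("side",(510,75),(66,-195,191))]
P=[("scene",(421,425),),("side",(384,232),)]
def px(n,u): return np.array(u)/4+off[n]-0.375
def W(p,l):
    c,s=np.cos(p[2]),np.sin(p[2]);x,y,z=np.array(l)/1000
    return np.array([p[0]+c*x-s*y,p[1]+s*x+c*y,z])
def f(p):
    r=[]
    for n,u,l in S: r+=list(proj(*C[n],W(p,l))-px(n,u))
    for n,u in P: r+=list(proj(*C[n],W(p,(64,p[3]*1000,126)))-px(n,u))
    return np.array(r)
s=least_squares(f,[.65,.02,0,-.05],loss="soft_l1")
print(s.x);print(np.round(f(s.x).reshape(-1,2),1).tolist())
np.save("st.npy",s.x)
for l in [(0,95,190),(0,s.x[3]*1000,190)]: print(W(s.x,l))
E
python3 fit.py
python3 - <<'E'
from h import *
look("wrist",["carrier","carrier_grip","pointer"],"w1")
E
```

```text
[ 0.63355999  0.03504142 -0.06205538 -0.06351197]
[[0.3, -1.4], [-0.7, 0.6], [-4.6, 1.7], [-0.8, -2.5], [-0.2, -0.3], [-0.8, 0.5], [-2.1, -0.2], [0.1, -0.1], [-1.1, -1.0], [-2.2, 0.4], [0.3, -1.5], [-1.7, -0.5], [-0.9, -0.0], [-0.2, -0.2], [-1.5, -0.9], [0.7, 0.4], [-1.0, 0.1], [0.3, -0.7], [-0.8, -0.4], [0.1, -0.5], [-0.2, -4.4]]
[0.63945147 0.12985857 0.19      ]
[ 0.62962126 -0.0283483   0.19      ]
wrist carrier 0.88 [ 0.3373 -0.103   0.0326] [190. 173.]
wrist carrier 0.85 [0.4339 0.0148 0.0308] [130.  93.]
wrist carrier_grip 0.9 [ 0.3403 -0.1001  0.035 ] [188. 171.]
wrist carrier_grip 0.73 [0.2662 0.2109 0.0109] [  6. 159.]
```

View pics/w1.png

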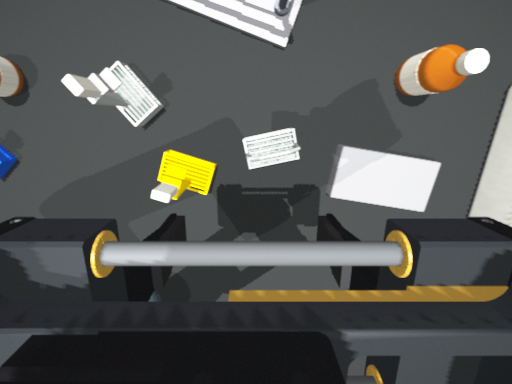

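```bash
python3 - <<'E'
from h import *
print(sensors.get_obs()["q"])
for n,(x0,y0,x1,y1) in {"w1":(50,40,180,160),"scene1":(210,160,260,215),"side1":(240,190,300,260)}.items():
    i=cv2.imread(f"pics/{n}.png")[y0:y1,x0:x1]
    z=int(590/(y1-y0)); i=cv2.resize(i,None,fx=z,fy=z,interpolation=cv2.INTER_CUBIC);print(n,z,i.shape)
    cv2.imwrite(f"pics/{n}c.png",i)
E
```

```text
[-7.38969911e-01  1.54252826e-01  1.77013857e+00 -1.39718367e-03
  1.20474729e+00  5.55708326e-01]
w1 4 (480, 520, 3)
scene1 10 (550, 500, 3)
side1 8 (560, 480, 3)
```

View pics/w1c.png

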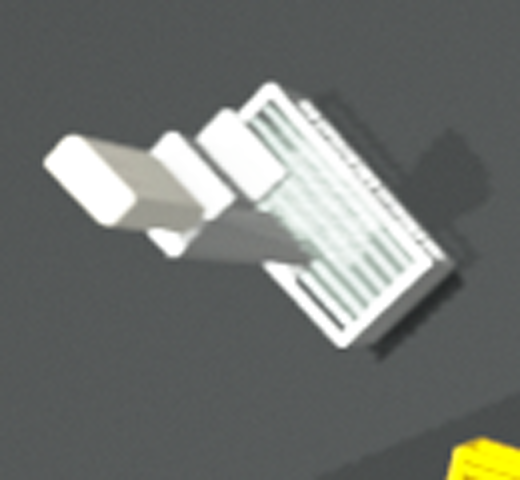

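View pics/scene1c.png

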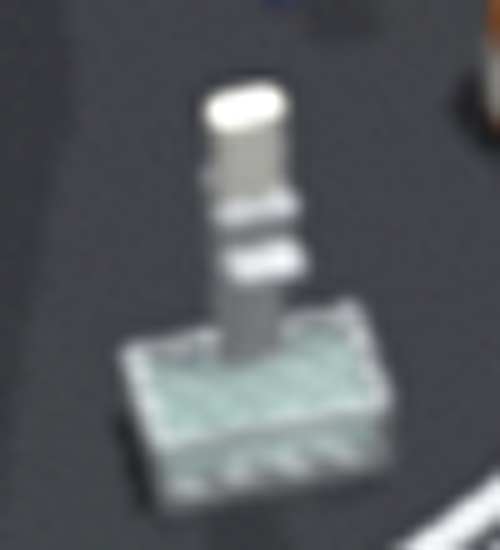

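View pics/side1c.png

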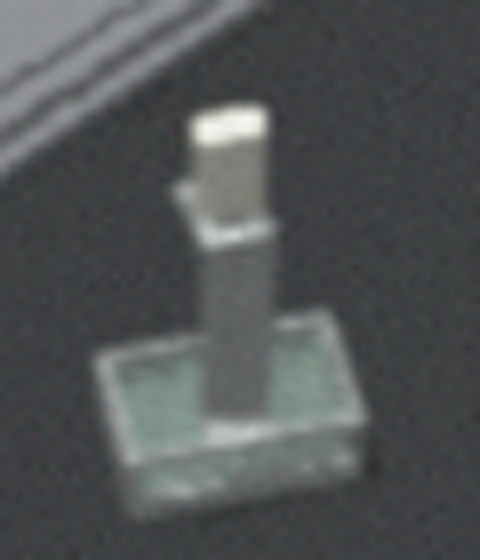

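```bash
cat > fitc.py <<'E'
from h import *
from scipy.optimize import least_squares
o=sensors.get_obs()
C={}
for n in ["scene","side","wrist"]:
    c=vision.camera(n)
    if n=="wrist":
        T=np.array(c["T_tool_cam"]);Rt=Ro.from_quat(o["tool_rot"]).as_matrix()
        C[n]=(np.array(c["intrinsics"]),Rt@T[:3,:3],Rt@T[:3,3]+o["position"])
    else: C[n]=(np.array(c["intrinsics"]),Ro.from_quat(c["rotation"]).as_matrix(),np.array(c["origin"]))
off={"scene":(210,160,10),"side":(240,190,8),"wrist":(50,40,4)}
D=[("wrist",(268,85),(25,42,33)),("wrist",(440,262),(25,-42,33)),("wrist",(345,345),(-25,-42,33)),("wrist",(90,180),(0,0,164)),
("wrist",(228,108),(27,12,110)),("wrist",(288,172),(27,-12,110)),
("scene",(155,447),(25,-42,33)),("scene",(390,405),(25,42,33)),("scene",(352,305),(-25,42,33)),("scene",(125,350),(-25,-42,33)),("scene",(246,108),(0,0,164)),
("side",(365,420),(-25,-42,33)),("side",(130,460),(-25,42,33)),("side",(97,357),(25,42,33)),("side",(330,315),(25,-42,33)),("side",(229,125),(0,0,164))]
def px(n,u): return (np.array(u)+.5)/off[n][2]+off[n][:2]-0.5
def W(p,l):
    c,s=np.cos(p[2]),np.sin(p[2]);x,y,z=np.array(l)/1000
    return np.array([p[0]+c*x-s*y,p[1]+s*x+c*y,z])
for ns in [("scene","side","wrist"),("scene","side"),("wrist",)]:
    f=lambda p:np.concatenate([proj(*C[n],W(p,l))-px(n,u) for n,u,l in D if n in ns])
    s=least_squares(f,[.43,.015,-.5],loss="soft_l1");print(ns,s.x,np.round(f(s.x).reshape(-1,2),1).tolist())
st=np.load("st.npy")
i=cv2.imread("pics/w1.png");
for y in (-210,0,210):print(proj(*C["wrist"],W(st,(0,y,190))))
E
python3 fitc.py
```

```text
('scene', 'side', 'wrist') [ 0.43529137  0.00990059 -0.59213114] [[-0.3, -0.6], [-3.0, -0.1], [-1.4, 0.4], [-0.6, -0.0], [-0.6, 0.1], [-1.2, -0.1], [-1.1, 2.5], [-1.3, 2.2], [-0.9, 2.6], [-1.1, 2.4], [-1.3, 2.0], [0.4, -3.4], [0.4, -2.9], [0.7, -3.4], [0.1, -3.3], [0.7, -3.5]]
('scene', 'side') [ 0.42902576  0.02019135 -0.59694373] [[-0.4, 0.0], [-0.7, -0.1], [-0.3, 0.3], [-0.3, -0.0], [-0.6, -0.4], [-0.3, -0.0], [-0.6, 0.5], [-0.2, -0.3], [-0.6, -0.2], [-0.2, -0.2]]
('wrist',) [ 0.43540554  0.00852651 -0.57664277] [[0.1, -0.3], [-2.0, -0.4], [-0.0, 0.4], [0.8, 0.2], [0.1, 0.2], [-0.2, -0.3]]
[292.56026142 -77.0856233 ]
[  44.09256775 -187.97904468]
[-258.80045463 -323.16299181]
```

Emit:
play_rows(moves="2 30 5 0 0 -0.13 87; 2 30 5 0 0 -0.13 87; 2 30 5 0 0 -0.13 87; 2 30 0 0 0 -0.13 87; 2 30 0 0 0 -0.13 87; 2 30 0 0 0 -0.13 87; 2 30 0 0 0 -0.11 87; 0 20 0 0 0 0 87; 0 0 0 0 0 0 87; 0 0 0 0 0 0 87; 0 0 0 0 0 0 87")

```text
time: 3.9
position: [0.4048, 0.0216, 0.321]
tool_rot: [0.308, -0.634, 0.641, -0.303]
ft_force: [0.2, 1.3, 0.6]
grip_width: 0.0873
```

```bash
python3 - <<'E'
from h import *
o=sensors.get_obs();print(o["position"],o["q"],o["time"],o["joint_velocities"].max())
print(np.round(Ro.from_quat(o["tool_rot"]).as_matrix(),3))
c,K,R,t=look("wrist",["carrier","carrier_grip","pointer"],"w2")
i=cv2.resize(c["image"],(800,600),interpolation=2);cv2.imwrite("pics/w2b.png",i)
E
```

```text
[0.40483139 0.02162647 0.32100671] [-0.21429131  0.09563097  1.79977052 -0.01305218  1.24630268  2.03737436] 3.9 0.006840224885628642
[[-0.626 -0.003  0.78 ]
 [-0.78  -0.012 -0.626]
 [ 0.011 -1.     0.005]]
wrist carrier 0.83 [0.2725 0.2504 0.0285] [201. 284.]
wrist carrier 0.64 [0.4355 0.0144 0.0323] [241. 143.]
wrist carrier_grip 0.89 [0.2679 0.2416 0.0285] [206. 283.]
wrist carrier_grip 0.82 [0.4363 0.0112 0.0324] [242. 141.]
wrist pointer 0.4 [ 0.6814 -0.0233  0.0108] [159.   1.]
wrist pointer 0.16 [0.6387 0.0859 0.0088] [130.  72.]
```

View pics/w2b.png

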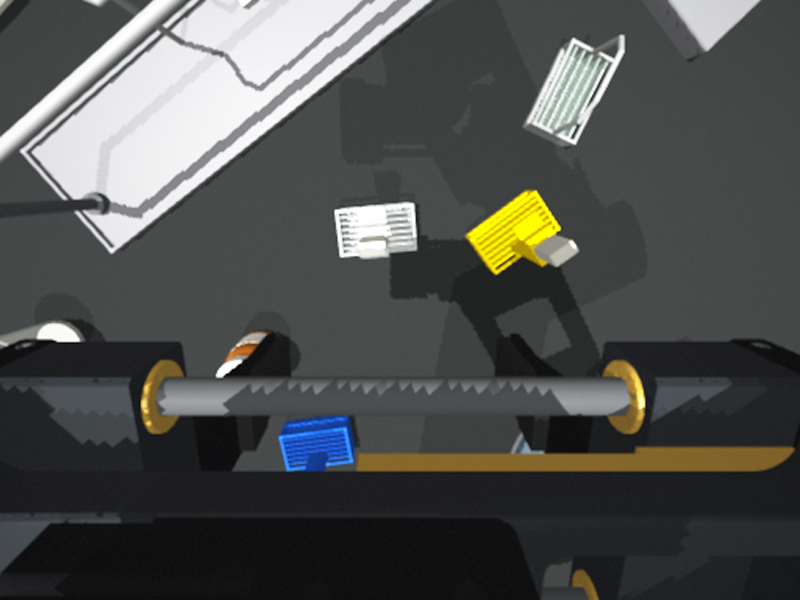

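```bash
python3 - <<'E'
from h import *
i=cv2.imread("pics/w2.png")[115:185,200:280]
cv2.imwrite("pics/w2c.png",cv2.resize(i,None,fx=8,fy=8,interpolation=2))
E
```

```text
(no output)
```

View pics/w2c.png

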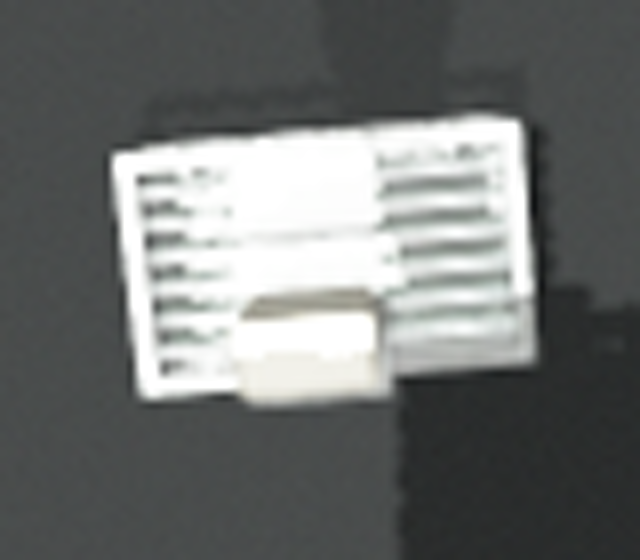

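```bash
cat > fitc2.py <<'E'
from h import *
from scipy.optimize import least_squares
o=sensors.get_obs();c=vision.camera("wrist")
T=np.array(c["T_tool_cam"]);Rt=Ro.from_quat(o["tool_rot"]).as_matrix()
C=(np.array(c["intrinsics"]),Rt@T[:3,:3],Rt@T[:3,3]+o["position"])
D=[((113,150),(25,42,33)),((522,118),(25,-42,33)),((540,362),(-25,-42,33)),((143,398),(-25,42,33))]
px=lambda u:(np.array(u)+.5)/8+(200,115)-.5
def W(p,l):
    c,s=np.cos(p[2]),np.sin(p[2]);x,y,z=np.array(l)/1000
    return np.array([p[0]+c*x-s*y,p[1]+s*x+c*y,z+(p[3] if len(p)>3 else 0)])
for p0 in ([.43,.015,-.6],[.43,.015,-.6,0]):
    f=lambda p:np.concatenate([proj(*C,W(p,l))-px(u) for u,l in D])
    s=least_squares(f,p0);print(s.x,np.round(f(s.x).reshape(-1,2),1).tolist())
    for l in [(6,11,164),(6,-11,164),(-6,-11,164),(-6,11,164),(27,0,110)]: print((proj(*C,W(s.x,l))+.5-(200,115))*8)
    for p in ([.429,.020,-.6],):print((proj(*C,W(p,(0,0,164)))+.5-(200,115))*8)
# detailed picture with network points of station
E
python3 fitc2.py
```

```text
[ 0.43072101  0.01942631 -0.5946822 ] [[0.5, 0.7], [-0.3, 0.3], [-0.5, -0.4], [0.3, -0.7]]
[231.08891629 321.53117907]
[376.40928622 309.12594707]
[383.34278946 387.67131621]
[239.42048876 399.89995106]
[303.76943672 151.71850416]
[311.87710463 365.88194356]
[ 0.43133046  0.01860705 -0.59460772  0.00945708] [[-0.0, 0.4], [0.2, -0.0], [0.0, -0.1], [-0.2, -0.3]]
[228.10918819 323.77784896]
[377.81334071 310.98865896]
[384.94613761 391.86266509]
[236.72523626 404.46432145]
[303.07491404 149.21279123]
[311.87710463 365.88194356]
```

Emit:
play_rows(moves="12 -1 -30 0.012 -0.003 0.04 87; 13 -1 -30 0 0 0.04 87; 0 0 -30 0 0 0 87; 0 0 -20 0 0 0 87; 0 0 0 0 0 0 87; 0 0 0 0 0 0 87")

```text
time: 4.75
position: [0.433, 0.0172, 0.2098]
tool_rot: [0.328, -0.623, 0.627, -0.333]
ft_force: [-0.8, -0.1, 0.3]
grip_width: 0.087
```

```bash
python3 - <<'E'
from h import *
o=sensors.get_obs();print(o["position"],o["time"])
print(np.round(Ro.from_quat(o["tool_rot"]).as_matrix(),3))
c,K,R,t=look("wrist",[],"w3")
cv2.imwrite("pics/w3b.png",cv2.resize(c["image"],(800,600)))
c,K,R,t=look("side",[],"s3")
cv2.imwrite("pics/s3b.png",cv2.resize(c["image"][130:290,160:340],None,fx=3.7,fy=3.7,interpolation=2))
E
```

```text
[0.43304884 0.01722781 0.20984422] 4.75
[[-0.562  0.009  0.827]
 [-0.827 -0.001 -0.562]
 [-0.004 -1.     0.008]]
```

View pics/w3b.png

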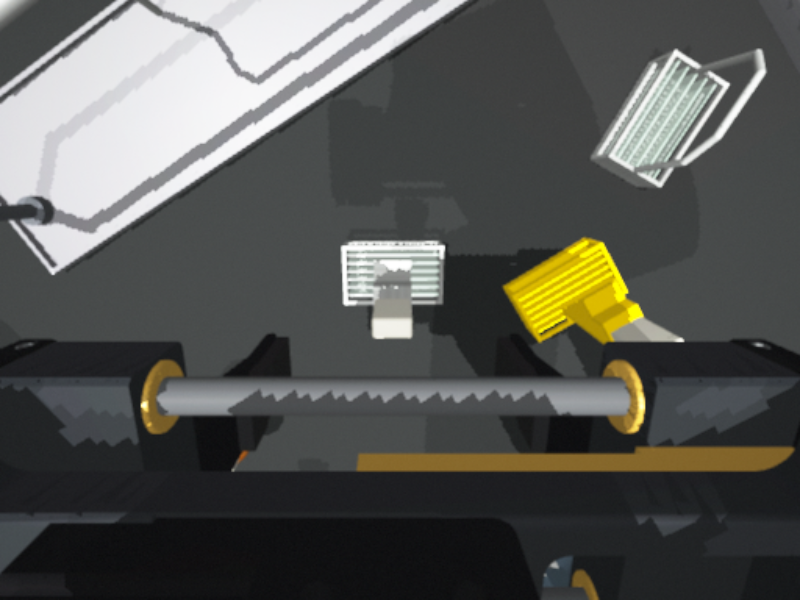

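View pics/s3b.png

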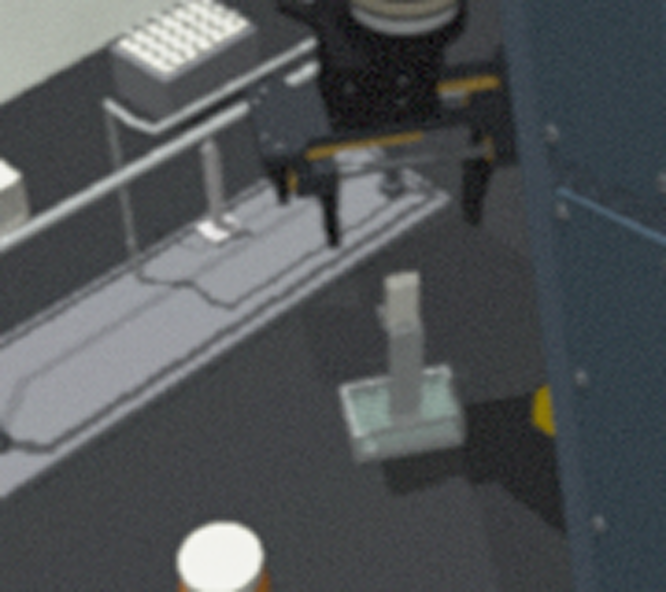

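Emit:
play_rows(moves="-2 2 -15 0 0.009 0 87; -1 1 -15 0 0 0 87; 0 0 -15 0 0 0 60; 0 0 -15 0 0 0 50; 0 0 -15 0 0 0 45; 0 0 0 0 0 0 40; 0 0 0 0 0 0 40", newtons=20)

```text
time: 5.55
position: [0.4389, 0.0186, 0.1428]
tool_rot: [0.324, -0.618, 0.631, -0.338]
ft_force: [-0.8, 0.3, 0.9]
grip_width: 0.055
```

```bash
python3 - <<'E'
from h import *
o=sensors.get_obs();print(o["position"],o["time"],o["ft_force"],o["grip_width"])
print(np.round(Ro.from_quat(o["tool_rot"]).as_matrix(),3))
c,K,R,t=look("wrist",[],"w4")
a=cv2.resize(c["image"][120:290,150:360],None,fx=2,fy=2)
c,K,R,t=look("side",[],"s4")
b=cv2.resize(c["image"][160:270,220:310],None,fx=4,fy=4,interpolation=2)[:440]
H=max(a.shape[0],b.shape[0]);pad=lambda i:cv2.copyMakeBorder(i,0,H-i.shape[0],0,0,0)
cv2.imwrite("pics/m4.png",np.hstack([pad(a),pad(b)])[:, :800])
E
```

```text
[0.43887205 0.01862356 0.14282155] 5.55 [-0.77772191  0.26330515  0.93109012] 0.05498142334933921
[[-0.562  0.026  0.827]
 [-0.827 -0.007 -0.562]
 [-0.009 -1.     0.025]]
```

View pics/m4.png

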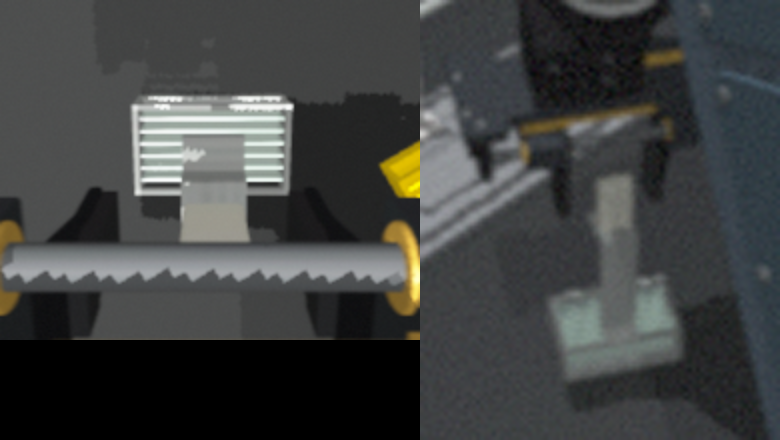

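Emit:
play_rows(moves="-5 1 -3 0.004 0.02 0 40; -4 0 -3 0.003 0.006 0 40; 0 0 -3 0 0 0 40; 0 0 0 0 0 0 40")

```text
time: 6.05
position: [0.4304, 0.0195, 0.1353]
tool_rot: [0.33, -0.624, 0.625, -0.332]
ft_force: [0.6, 0.3, 0.5]
grip_width: 0.0403
```

```bash
cat > st.py <<'E'
from h import *
o=sensors.get_obs();print(np.round(o["position"],4),o["time"],np.round(o["ft_force"],2),round(o["grip_width"],4))
R=Ro.from_quat(o["tool_rot"]).as_matrix()
print("tooly",np.round(R[:,1],4),"fix w",np.round([-R[1,1],R[0,1]],4),"yaw of tool z",round(np.arctan2(R[1,2],R[0,2]),4))
E
python3 st.py
```

```text
[0.4304 0.0195 0.1353] 6.05 [0.64 0.25 0.48] 0.0403
tooly [ 2.1e-03 -1.0e-04 -1.0e+00] fix w [0.0001 0.0021] yaw of tool z -0.5964
```

Emit:
play_rows(moves="0 0 0 0 0 0 30; 0 0 0 0 0 0 15; 0 0 0 0 0 0 15; 0 0 0 0 0 0 15; 0 0 0 0 0 0 15; 0 0 0 0 0 0 15", newtons=25)

```text
time: 6.65
position: [0.4304, 0.0196, 0.1351]
tool_rot: [0.33, -0.625, 0.625, -0.332]
ft_force: [0.2, -0.7, -0.1]
grip_width: 0.0215
```

```bash
python3 st.py
```

```text
[0.4304 0.0196 0.1351] 6.65 [ 0.21 -0.75 -0.15] 0.0215
tooly [ 1.9e-03  1.0e-04 -1.0e+00] fix w [-0.0001  0.0019] yaw of tool z -0.5965
```

Emit:
play_rows(moves="0 0 10 0 0 0 15; 0 0 20 0 0 0 15; 0 0 25 0 0 0 15; 0 0 25 0 0 0 15; 0 0 25 0 0 0 15; 0 0 10 0 0 0 15; 0 0 0 0 0 0 15; 0 0 0 0 0 0 15")

```text
time: 7.45
position: [0.4257, 0.0204, 0.2559]
tool_rot: [-0.332, 0.626, -0.624, 0.33]
ft_force: [0.4, 0.2, -3.1]
grip_width: 0.0218
```

```bash
python3 st.py; python3 - <<'E'
from h import *
c,K,R,t=look("side",[],"s5")
cv2.imwrite("pics/s5b.png",cv2.resize(c["image"],(800,600),interpolation=2))
E
```

```text
[0.4257 0.0204 0.2559] 7.45 [ 0.36  0.16 -3.14] 0.0218
tooly [-4.8e-03  9.0e-04 -1.0e+00] fix w [-0.0009 -0.0048] yaw of tool z -0.5961
```

View pics/s5b.png

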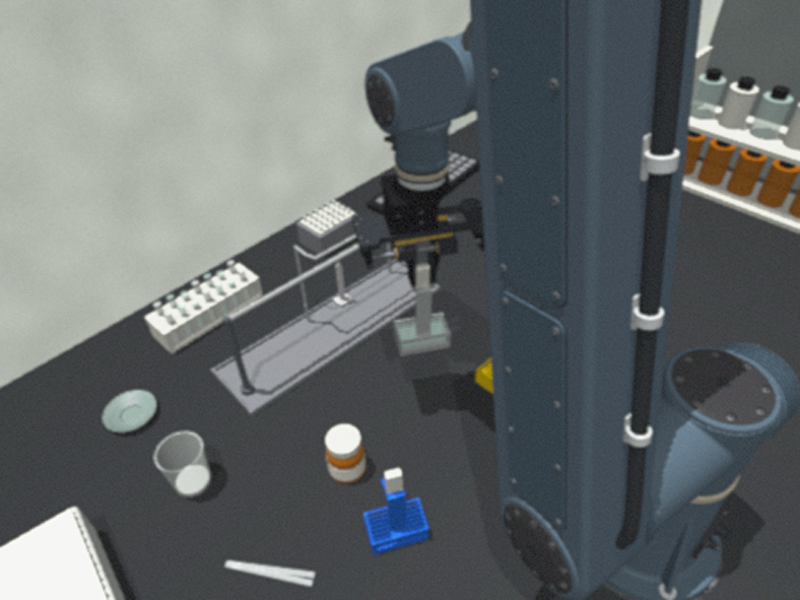

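Emit:
play_rows(moves="12 10 -1 0 0 0.06 15; 22 18 -1 0 -0.005 0.09 15; 25 20 -1 0 0 0.1 15; 25 20 -1 0 0 0.1 15; 25 20 -1 0 0 0.09 15; 20 16 0 0 0 0.06 15; 8 8 0 0 0 0.03 15; 0 0 0 0 0 0 15; 0 0 0 0 0 0 15")

```text
time: 8.4
position: [0.5579, 0.1362, 0.2386]
tool_rot: [-0.496, 0.517, -0.507, 0.479]
ft_force: [-0.4, -0.1, -3.3]
grip_width: 0.022
```

```bash
python3 st.py; python3 - <<'E'
from h import *
for n in ["scene","side","wrist"]:
    c,K,R,t=look(n,[],n+"6")
    if n=="wrist": i=cv2.resize(c["image"],(800,600),interpolation=2)
    elif n=="scene": i=cv2.resize(c["image"][130:280,200:350],None,fx=4,fy=4,interpolation=2)
    else: i=cv2.resize(c["image"][130:280,120:320],None,fx=4,fy=4,interpolation=2)
    cv2.imwrite(f"pics/{n}6b.png",i)
E
```

```text
[0.5579 0.1362 0.2386] 8.4 [-0.39 -0.13 -3.26] 0.022
tooly [-0.0273 -0.0061 -0.9996] fix w [ 0.0061 -0.0273] yaw of tool z -0.0476
```

View pics/scene6b.png

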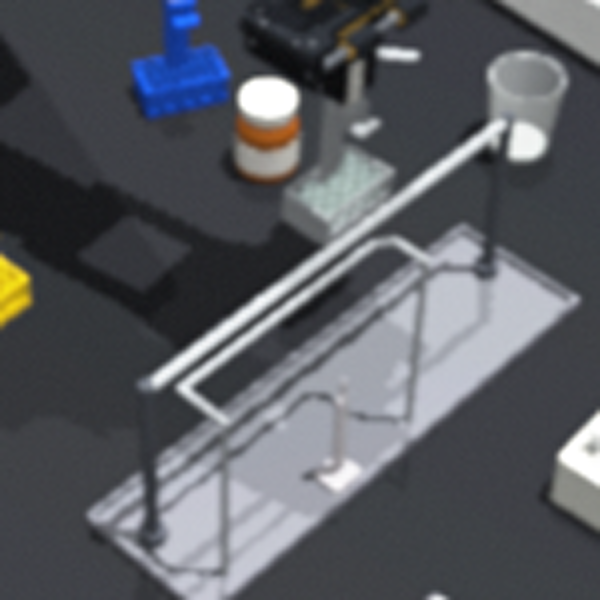

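View pics/side6b.png

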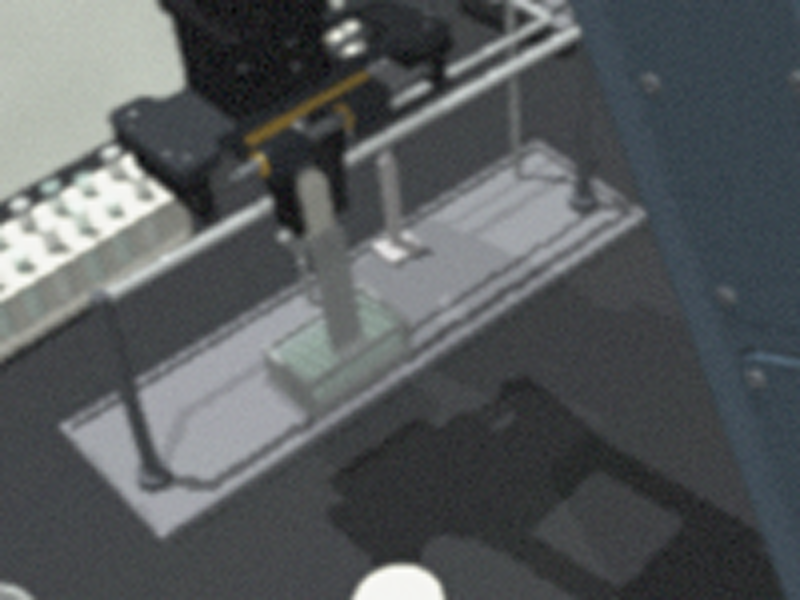

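View pics/wrist6b.png

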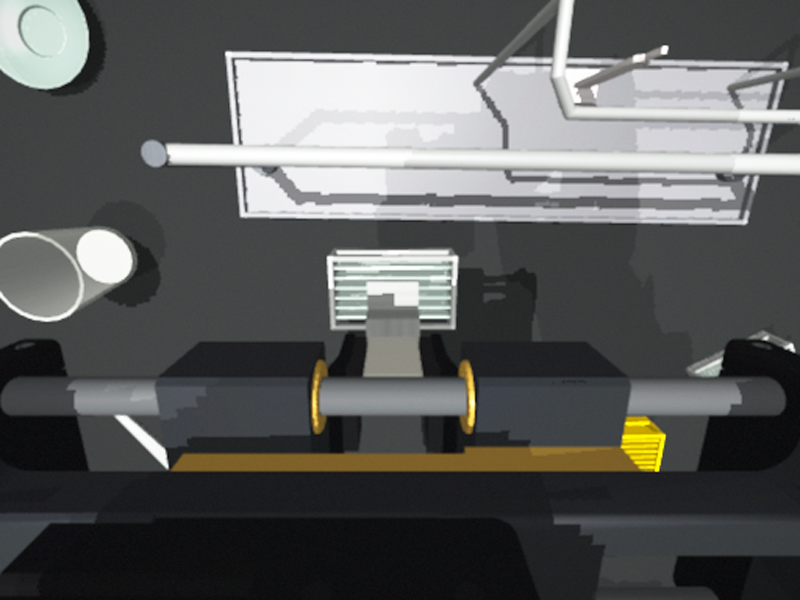

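```bash
cat > fit2.py <<'E'
from h import *
from scipy.optimize import least_squares
import re
src=open("fit.py").read()
src=src[:src.index("def f(p)")].replace('cv2.imwrite(f"pics/{n}1.png",c["image"])','pass')
exec(src)
o=sensors.get_obs();c=vision.camera("wrist")
T=np.array(c["T_tool_cam"]);Rt=Ro.from_quat(o["tool_rot"]).as_matrix()
CW=(np.array(c["intrinsics"]),Rt@T[:3,:3],Rt@T[:3,3]+o["position"])
cv2.imwrite("pics/w7.png",c["image"])
w=lambda u:(np.array(u)+.5)*.64-.5
SW=[((228,53),(85,235,12)),((242,217),(-50,235,12)),((745,222),(-50,-235,12)),((786,65),(85,-235,12)),((564,112),(21,15,191))]
PW=(666,49)
def fw(p):
    r=[proj(*CW,W(p,l))-w(u) for u,l in SW]
    # rail line points: pick (400,159) & (700,162)
    a,b=proj(*CW,W(p,(0,210,185))),proj(*CW,W(p,(0,-30,185)))
    n=np.array([-(b-a)[1],(b-a)[0]]);n/=np.linalg.norm(n)
    for u in [(200,154),(400,158),(700,162)]: r.append([n@(w(u)-a)*1.0])
    if len(p)>3:r.append(proj(*CW,W(p,(64,p[3]*1000,126)))-w(PW))
    return np.concatenate(r)
def fs(p):
    r=[]
    for n,u,l in S: r+=list(proj(*C[n],W(p,l))-px(n,u))
    if len(p)>3:
      r+=list(proj(*C["scene"],W(p,(64,p[3]*1000,126)))-px("scene",(421,425)))
    return np.array(r)
for nm,f in [("wrist",fw),("static",fs),("all",lambda p:np.concatenate([fw(p),fs(p)]))]:
    s=least_squares(f,np.load("st.npy"),loss="soft_l1");print(nm,np.round(s.x,4),"res",np.round(f(s.x),1).tolist()[:20])
    print("open",np.round(W(s.x,(0,95,190)),4),"goal",np.round(W(s.x,(0,s.x[3]*1000,190)),4))
np.save("st2.npy",s.x)
E
python3 fit2.py
```

```text
wrist [ 0.6346  0.0353 -0.0627 -0.0641] res [-1.2, -0.2, -0.6, 0.0, -0.3, 1.0, -0.1, -1.7, 2.7, 0.2, -0.3, 0.4, 0.2, -0.0, 0.5]
open [0.6405 0.1301 0.19  ] goal [ 0.6305 -0.0287  0.19  ]
static [ 0.6338  0.035  -0.0618 -0.065 ] res [0.4, -1.4, -0.7, 0.7, -4.6, 1.8, -0.8, -2.5, -0.1, -0.3, -0.7, 0.6, -2.0, -0.1, 0.1, -0.1, -1.1, -1.0, -2.2, 0.3]
open [0.6397 0.1298 0.19  ] goal [ 0.6298 -0.0299  0.19  ]
all [ 0.6345  0.0351 -0.0631 -0.064 ] res [-1.1, -0.2, -0.5, 0.0, -0.3, 1.1, 0.0, -1.5, 2.9, 0.3, -0.4, 0.3, 0.0, 0.1, 0.7, 0.6, -1.3, -0.5, 0.7, -4.4]
open [0.6405 0.1299 0.19  ] goal [ 0.6304 -0.0287  0.19  ]
```

Emit:
play_rows(moves="0 0 3 0.006 -0.02 -0.008 15; 10 0 3 0 -0.007 -0.008 15; 18 0 2 0 0 0 15; 18 -1 2 0 0 0 15; 12 -1 2 0 0 0 15; 0 0 0 0 0 0 15; 0 0 0 0 0 0 15")

```text
time: 9.4
position: [0.6206, 0.1325, 0.2558]
tool_rot: [0.479, -0.514, 0.519, -0.486]
ft_force: [-0.7, -0.3, -3.4]
grip_width: 0.022
```

```bash
python3 st.py; python3 - <<'E'
from h import *
for n in ["scene","wrist"]:
    c,K,R,t=look(n,[],n+"8")
    if n=="wrist": a=cv2.resize(c["image"][60:260,150:400],None,fx=2,fy=2,interpolation=2)
    else: b=cv2.resize(c["image"][130:230,250:345],None,fx=4,fy=4,interpolation=2)
cv2.imwrite(f"pics/m8.png",np.hstack([a[:400,100:],b[:400]]))
E
```

```text
[0.6206 0.1325 0.2558] 9.4 [-0.75 -0.25 -3.41] 0.022
tooly [ 0.0116  0.0012 -0.9999] fix w [-0.0012  0.0116] yaw of tool z -0.0691
```

View pics/m8.png

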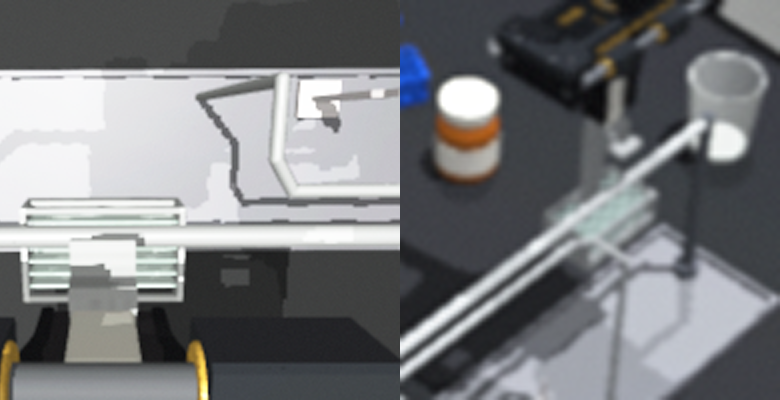

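Emit:
play_rows(moves="8 0 -1 -0.001 0.01 0.006 15; 8 0 -1 0 0.002 0 15; 3 0 0 0 0 0 15; 0 0 0 0 0 0 15; 0 0 0 0 0 0 15")

```text
time: 10.0
position: [0.6396, 0.1329, 0.2532]
tool_rot: [-0.485, 0.516, -0.514, 0.484]
ft_force: [1.3, 0.2, -1.4]
grip_width: 0.0214
```

```bash
python3 st.py
```

```text
[0.6396 0.1329 0.2532] 10.0 [ 1.32  0.19 -1.44] 0.0214
tooly [-3.1e-03  1.0e-04 -1.0e+00] fix w [-0.0001 -0.0031] yaw of tool z -0.062
```

```bash
python3 st.py; python3 - <<'E'
from h import *
for n in ["scene","side","wrist"]:
    c,K,R,t=look(n,[],n+"9")
    if n=="wrist": a=cv2.resize(c["image"][100:260,180:330],None,fx=2.5,fy=2.5,interpolation=2)
    elif n=="scene": b=cv2.resize(c["image"][130:230,250:345],None,fx=4,fy=4,interpolation=2)
    else: d=cv2.resize(c["image"][150:250,150:250],None,fx=4,fy=4,interpolation=2)
cv2.imwrite(f"pics/m9.png",np.hstack([b[:400],d[:400]]));cv2.imwrite(f"pics/m9w.png",a)
E
python3 st.py
```

```text
[0.6396 0.1329 0.2532] 10.0 [ 1.32  0.19 -1.44] 0.0214
tooly [-3.1e-03  1.0e-04 -1.0e+00] fix w [-0.0001 -0.0031] yaw of tool z -0.062
[0.6393 0.1329 0.2533] 10.15 [ 0.12 -0.18 -2.84] 0.0219
tooly [-3.e-03  1.e-04 -1.e+00] fix w [-0.0001 -0.003 ] yaw of tool z -0.062
```

View pics/m9.png

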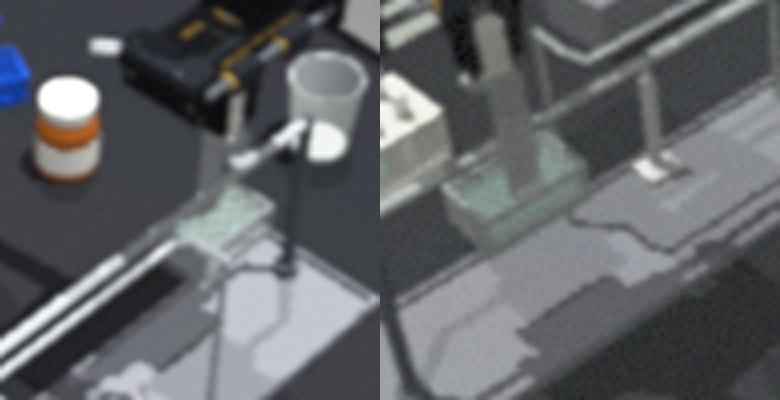

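View pics/m9w.png

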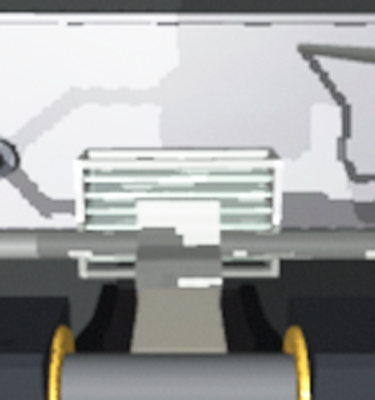

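Emit:
play_rows(moves="1 0 -7 0 -0.003 0 15; 0 0 -7 0 0 0 15; 0 0 -7 0 0 0 15; 0 0 -6 0 0 0 15; 0 0 0 0 0 0 15; 0 0 0 0 0 0 15")

```text
time: 10.75
position: [0.6391, 0.133, 0.2231]
tool_rot: [-0.485, 0.516, -0.515, 0.484]
ft_force: [0.3, -0.7, -2.9]
grip_width: 0.0217
```

```bash
python3 st.py
```

```text
[0.6391 0.133  0.2231] 10.75 [ 0.26 -0.65 -2.86] 0.0217
tooly [-2.1e-03  1.0e-04 -1.0e+00] fix w [-0.0001 -0.0021] yaw of tool z -0.0619
```

Emit:
play_rows(moves="2 0 -3 0 -0.002 0 15; 0 0 -4 0 0 0 15; 0 0 -4 0 0 0 15; 0 0 0 0 0 0 15")

```text
time: 11.15
position: [0.6418, 0.133, 0.2117]
tool_rot: [0.484, -0.515, 0.516, -0.485]
ft_force: [-0.3, -0.5, -2.3]
grip_width: 0.0219
```

```bash
python3 st.py; python3 - <<'E'
from h import *
for n in ["scene","side","wrist"]:
    c,K,R,t=look(n,[],n+"10")
    if n=="wrist": a=cv2.resize(c["image"][100:260,180:330],None,fx=2.5,fy=2.5,interpolation=2)
    elif n=="scene": b=cv2.resize(c["image"][130:230,250:345],None,fx=4,fy=4,interpolation=2)
    else: d=cv2.resize(c["image"][150:250,150:250],None,fx=4,fy=4,interpolation=2)
cv2.imwrite(f"pics/m10.png",np.hstack([b[:400],a[:400]]))
E
```

```text
[0.6418 0.133  0.2117] 11.15 [-0.26 -0.48 -2.34] 0.0219
tooly [ 1.4e-03  1.0e-04 -1.0e+00] fix w [-0.0001  0.0014] yaw of tool z -0.0619
```

View pics/m10.png

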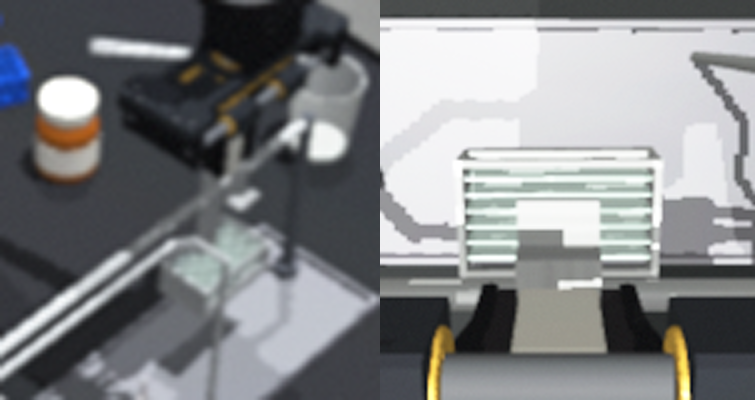

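Emit:
play_rows(moves="-1 0 -3 0 0 0 15; 0 0 -2 0 0 0 15; 0 0 -1 0 0 0 15; 0 0 0 0 0 0 15; 0 0 0 0 0 0 15")

```text
time: 11.8
position: [0.6414, 0.1331, 0.2064]
tool_rot: [0.483, -0.514, 0.516, -0.485]
ft_force: [0.2, -0.9, -2.4]
grip_width: 0.0213
```

```bash
python3 st.py
```

```text
[0.6414 0.1331 0.2064] 11.8 [ 0.23 -0.93 -2.39] 0.0213
tooly [ 3.8e-03  2.0e-04 -1.0e+00] fix w [-0.0002  0.0038] yaw of tool z -0.0618
```

Emit:
play_rows(moves="-0.5 0 -1.5 0 0.004 0 15; 0 0 0 0 0 0 15; 0 0 0 0 0 0 15")

```text
time: 12.1
position: [0.6412, 0.1331, 0.2052]
tool_rot: [0.484, -0.515, 0.515, -0.484]
ft_force: [1.0, 1.6, -3.6]
grip_width: 0.0216
```

Emit:
play_rows(moves="0 0 -1 0 0 0 15; 0 0 0 0 0 0 15; 0 0 0 0 0 0 15")

```text
time: 12.4
position: [0.6415, 0.1331, 0.2051]
tool_rot: [0.484, -0.515, 0.516, -0.485]
ft_force: [0.2, -0.0, -2.3]
grip_width: 0.0217
```

```bash
python3 st.py
```

```text
[0.6415 0.1331 0.2051] 12.4 [ 0.22 -0.   -2.27] 0.0217
tooly [ 1.6e-03  2.0e-04 -1.0e+00] fix w [-0.0002  0.0016] yaw of tool z -0.0617
```

Emit:
play_rows(moves="0 0 -1.5 0 0 0 15; 0 0 0 0 0 0 15; 0 0 0 0 0 0 15")

```text
time: 12.7
position: [0.6418, 0.1331, 0.2051]
tool_rot: [0.483, -0.514, 0.516, -0.485]
ft_force: [-0.5, 0.4, -1.3]
grip_width: 0.0217
```

```bash
python3 st.py
```

```text
[0.6418 0.1331 0.2051] 12.7 [-0.54  0.45 -1.33] 0.0217
tooly [ 3.2e-03  2.0e-04 -1.0e+00] fix w [-0.0002  0.0032] yaw of tool z -0.0616
```

Emit:
play_rows(moves="-1 -6 0.3 0 0.003 0 15; -1 -10 0 0 0 0 15; -0.6 -10 0 0 0 0 15; -0.6 -10 0 0 0 0 15; -0.6 -10 0 0 0 0 15; 0 0 0 0 0 0 15; 0 0 0 0 0 0 15")

```text
time: 13.4
position: [0.638, 0.0824, 0.2051]
tool_rot: [-0.483, 0.516, -0.515, 0.484]
ft_force: [0.4, 1.6, -0.5]
grip_width: 0.0218
```

```bash
python3 st.py
```

```text
[0.638  0.0824 0.2051] 13.4 [ 0.45  1.56 -0.47] 0.0218
tooly [ 5.0e-04  1.4e-03 -1.0e+00] fix w [-0.0014  0.0005] yaw of tool z -0.0636
```

Emit:
play_rows(moves="-1 -8 0 0 0 0 15; -0.8 -10 0 0 0 0 15; -0.6 -10 0 0 0 0 15; -0.6 -10 0 0 0 0 15; 0 0 0 0 0 0 15; 0 0 0 0 0 0 15")

```text
time: 14.0
position: [0.6346, 0.041, 0.2051]
tool_rot: [-0.484, 0.516, -0.515, 0.484]
ft_force: [0.5, 1.5, -1.0]
grip_width: 0.0216
```

```bash
python3 st.py; python3 - <<'E'
from h import *
for n in ["scene","wrist"]:
    c,K,R,t=look(n,[],n+"11")
    if n=="wrist": a=cv2.resize(c["image"][100:260,180:330],None,fx=2.5,fy=2.5,interpolation=2)
    elif n=="scene": b=cv2.resize(c["image"][150:250,230:325],None,fx=4,fy=4,interpolation=2)
cv2.imwrite(f"pics/m11.png",np.hstack([b[:400],a[:400]]))
E
```

```text
[0.6346 0.041  0.2051] 14.0 [ 0.48  1.54 -0.98] 0.0216
tooly [ 4.0e-04  1.2e-03 -1.0e+00] fix w [-0.0012  0.0004] yaw of tool z -0.0634
```

View pics/m11.png

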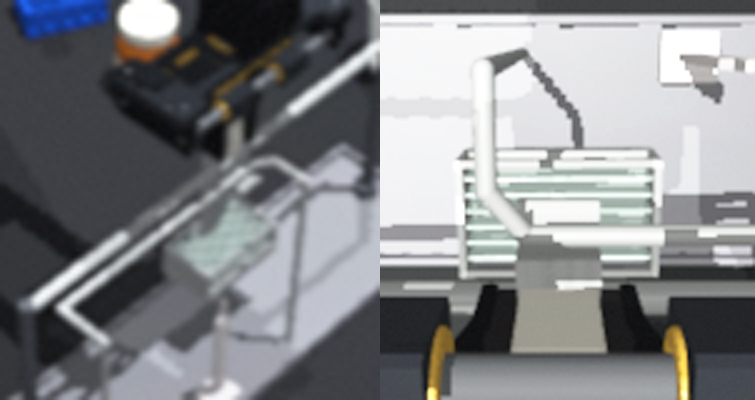

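Emit:
play_rows(moves="-0.6 -8 0 0 0 0 15; -0.6 -10 0 0 0 0 15; -0.6 -10 0 0 0 0 15; -0.6 -10 0 0 0 0 15; -0.6 -10 0 0 0 0 15; -0.6 -7 0 0 0 0 15; 0 0 0 0 0 0 15; 0 0 0 0 0 0 15")

```text
time: 14.9
position: [0.6305, -0.0185, 0.2051]
tool_rot: [-0.484, 0.516, -0.515, 0.484]
ft_force: [-0.1, 0.4, -1.1]
grip_width: 0.0215
```

```bash
python3 st.py; python3 - <<'E'
from h import *
c,K,R,t=look("wrist",[],"w12")
st=np.load("st2.npy");cs,sn=np.cos(st[2]),np.sin(st[2])
W=lambda x,y,z:np.array([st[0]+cs*x-sn*y,st[1]+sn*x+cs*y,z])
i=cv2.resize(c["image"],(800,600),interpolation=2)
for pt in [W(.064,st[3],.126),W(.064,st[3],.006),W(.064,st[3]-.006,.03),W(.021,.015,.191)]:
    u=(proj(K,R,t,pt)+.5)/.64;print(u);cv2.circle(i,tuple(int(v) for v in u),3,(0,0,255),1)
cv2.imwrite("pics/w12b.png",i[:450])
E
```

```text
[ 0.6305 -0.0185  0.2051] 14.9 [-0.06  0.42 -1.11] 0.0215
tooly [ 3.0e-04  1.3e-03 -1.0e+00] fix w [-0.0013  0.0003] yaw of tool z -0.0627
[412.02275928 194.93946413]
[405.78740646 190.06393768]
[414.2774475  190.75746236]
[239.27336658 299.7432217 ]
```

View pics/w12b.png

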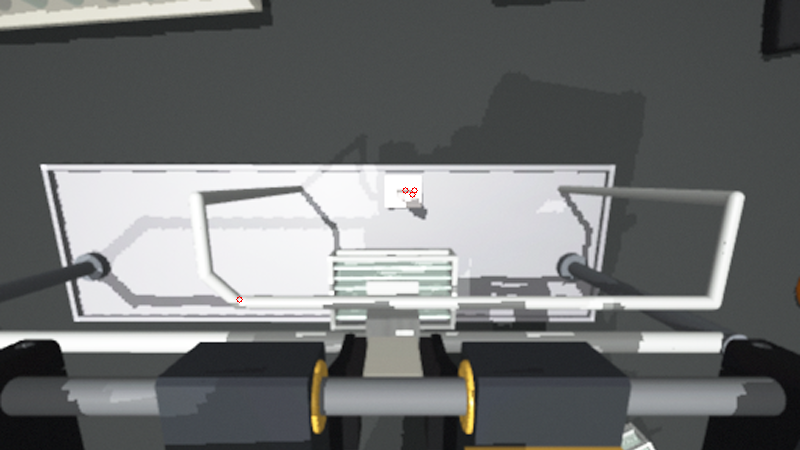

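```bash
python3 - <<'E'
from h import *
i=cv2.imread("pics/w12.png")[100:145,235:285]
cv2.imwrite("pics/w12c.png",cv2.resize(i,None,fx=12,fy=12,interpolation=2))
E
```

```text
(no output)
```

View pics/w12c.png

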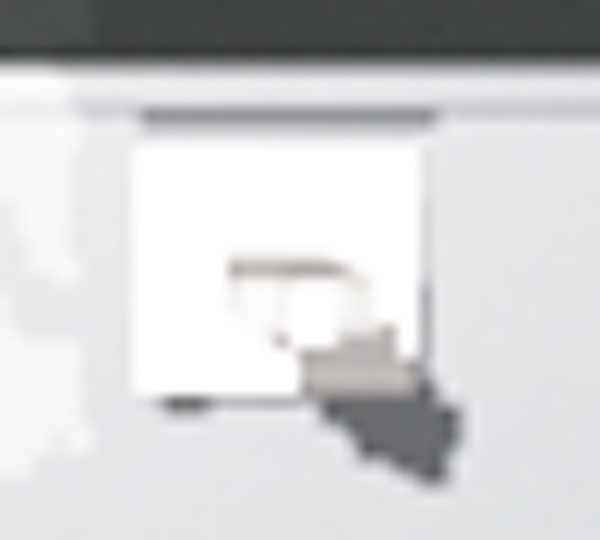

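```bash
python3 - <<'E'
from h import *
c,K,R,t=look("wrist",[])
i=c["image"]
o=sensors.get_obs();p=o["position"];y=-.063
for l in [(25,42,.033),(25,-42,.033),(-25,42,.033),(-25,-42,.033)]:
    P=[p[0]+(np.cos(y)*l[0]-np.sin(y)*l[1])/1000,p[1]+(np.sin(y)*l[0]+np.cos(y)*l[1])/1000,.07+l[2]]
    u=proj(K,R,t,P);print(l,u)
a=cv2.resize(i[150:215,200:305],None,fx=7,fy=7,interpolation=2);cv2.imwrite("pics/w13.png",a)
E
```

```text
(25, 42, 0.033) [209.87943564 163.80628479]
(25, -42, 0.033) [293.13866618 163.7519972 ]
(-25, 42, 0.033) [211.85364839 210.46933291]
(-25, -42, 0.033) [291.17652431 210.41483532]
```

View pics/w13.png

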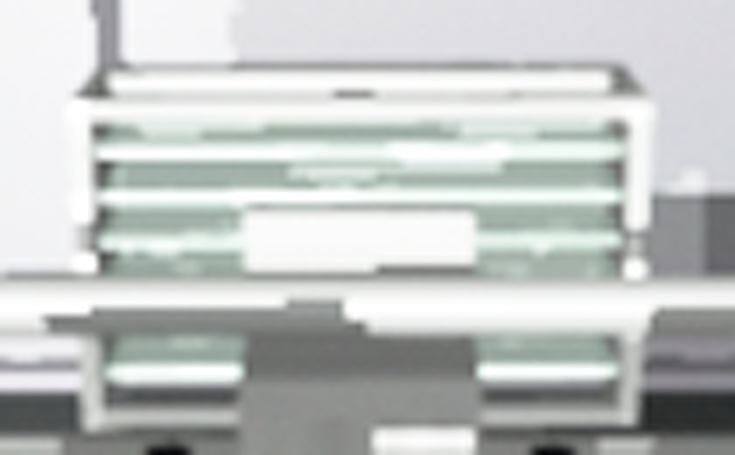

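Emit:
play_rows(moves="-0.3 -5 0 0 0 0 15; -0.2 -4 0 0 0 0 15; 0 0 0 0 0 0 15; 0 0 0 0 0 0 15; 0 0 0 0 0 0 15")

```text
time: 15.5
position: [0.6299, -0.0272, 0.2051]
tool_rot: [-0.485, 0.515, -0.515, 0.485]
ft_force: [0.3, 0.1, -0.7]
grip_width: 0.0216
```

Emit:
play_rows(moves="0 0 0 0 0 0 24; 0 0 0 0 0 0 30; 0 0 0 0 0 0 40; 0 0 0 0 0 0 50; 0 0 0 0 0 0 50")

```text
time: 16.0
position: [0.6307, -0.0277, 0.206]
tool_rot: [0.485, -0.514, 0.516, -0.485]
ft_force: [0.4, 0.6, 0.3]
grip_width: 0.045
```

```bash
python3 st.py; python3 - <<'E'
from h import *
for n in ["scene","wrist"]:
    c,K,R,t=look(n,[],n+"14")
    if n=="wrist": a=cv2.resize(c["image"][100:260,180:330],None,fx=2.5,fy=2.5,interpolation=2)
    elif n=="scene": b=cv2.resize(c["image"][150:250,230:325],None,fx=4,fy=4,interpolation=2)
cv2.imwrite(f"pics/m14.png",np.hstack([b[:400],a[:400]]))
E
```

```text
[ 0.6307 -0.0277  0.206 ] 16.0 [0.41 0.64 0.3 ] 0.045
tooly [ 0.0022 -0.0013 -1.    ] fix w [0.0013 0.0022] yaw of tool z -0.0596
```

View pics/m14.png

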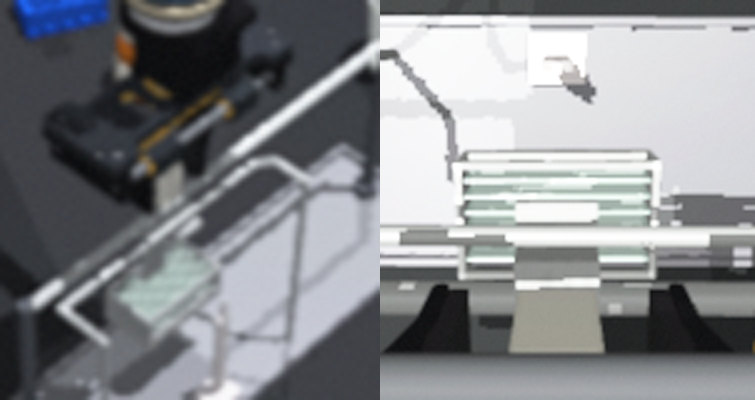

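Hanging and released. Retreat straight up.

Emit:
play_rows(moves="0 0 5 0 0 0 60; 0 0 12 0 0 0 65; 0 0 20 0 0 0 70; 0 0 30 0 0 0 70; 0 0 40 0 0 0 70; 0 0 40 0 0 0 70; -30 0 30 0 0 0 70; -50 0 0 0 0 0 70; -50 0 0 0 0 0 70; -30 0 0 0 0 0 70; 0 0 0 0 0 0 70; 0 0 0 0 0 0 70; 0 0 0 0 0 0 70; 0 0 0 0 0 0 70")

```text
time: 17.5
position: [0.4672, -0.0278, 0.4017]
tool_rot: [0.482, -0.508, 0.521, -0.488]
ft_force: [1.1, -0.3, -0.4]
grip_width: 0.0703
```

```bash
python3 st.py; python3 - <<'E'
from h import *
for n in ["wrist","scene","side"]:
    c,K,R,t=look(n,[],n+"15")
    if n=="wrist": w=cv2.resize(c["image"],(800,600),interpolation=2)
    elif n=="scene": b=cv2.resize(c["image"][160:270,230:325],None,fx=4,fy=4,interpolation=2)
    else: a=cv2.resize(c["image"][150:260,170:270],None,fx=4,fy=4,interpolation=2)
cv2.imwrite(f"pics/m15.png",np.hstack([b[:440],a[:440]]));cv2.imwrite("pics/m15w.png",w)
E
```

```text
[ 0.4672 -0.0278  0.4017] 17.5 [ 1.07 -0.32 -0.39] 0.0703
tooly [ 0.02   -0.007  -0.9998] fix w [0.007 0.02 ] yaw of tool z -0.0591
```

View pics/m15.png

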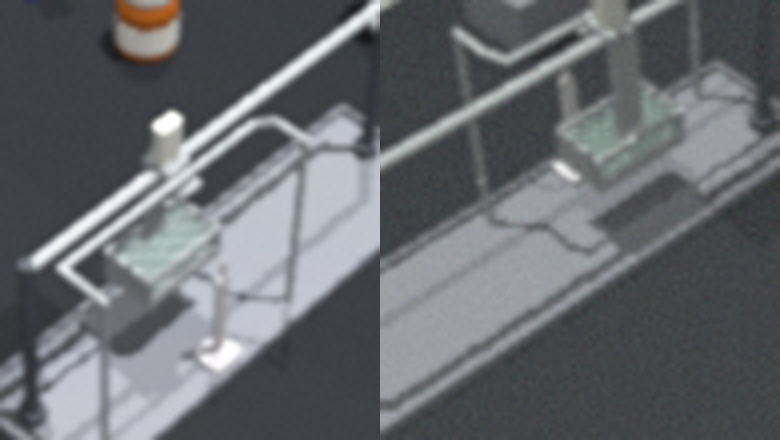

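View pics/m15w.png

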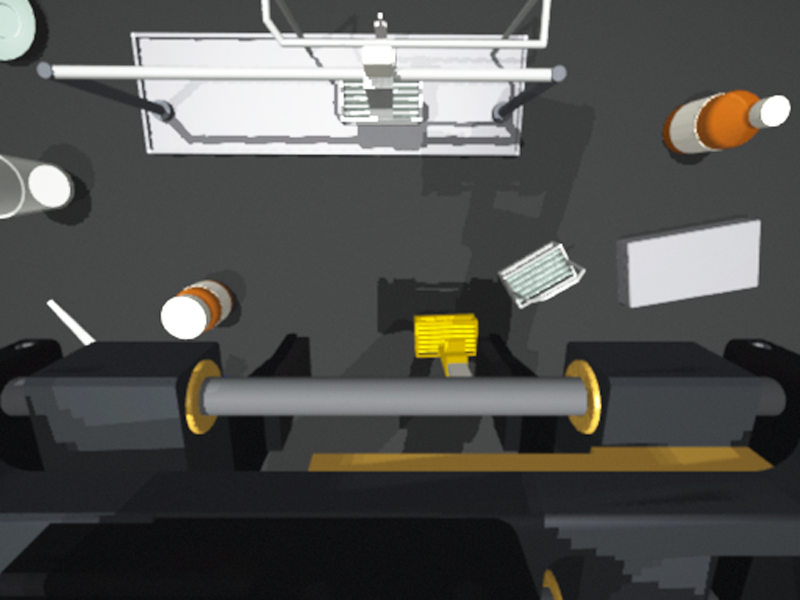

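```bash
python3 - <<'E'
from h import *
from scipy.optimize import least_squares
c,K,R,t=look("scene",[],"fin1")
cv2.imwrite("pics/fin1b.png",cv2.resize(c["image"][180:220,250:300],None,fx=12,fy=12,interpolation=2))
st=np.load("st2.npy");cs,sn=np.cos(st[2]),np.sin(st[2])
W=lambda x,y,z:np.array([st[0]+cs*x-sn*y,st[1]+sn*x+cs*y,z])
for y in (-.055,-.0625,-.07):print(y,(proj(K,R,t,W(0,y,.234))+.5-(250,180))*12, (proj(K,R,t,W(.064,y,.126))+.5))
w,K,R,t=look("wrist",[],"fin2")
cv2.imwrite("pics/fin2b.png",cv2.resize(w["image"][5:85,205:285],None,fx=7,fy=7,interpolation=2))
for y in (-.055,-.0625,-.07):print(y,[((proj(K,R,t,W(*p))+.5-(205,5))*7).round() for p in [(0,y,.234),(.064,y,.126),(-.025,y-.042,.103),(-.025,y+.042,.103)]])
E
```

```text
-0.055 [281.31332675 114.4237418 ] [287.5375459 224.5271886]
-0.0625 [260.81108619 129.36977131] [285.91739665 225.8257972 ]
-0.07 [240.19876243 144.39605093] [284.28881261 227.1311666 ]
-0.055 [array([210., 202.]), array([234.,  24.]), array([423., 502.]), array([ 60., 501.])]
-0.0625 [array([257., 203.]), array([270.,  24.]), array([456., 502.]), array([ 93., 501.])]
-0.07 [array([304., 203.]), array([306.,  24.]), array([488., 502.]), array([125., 501.])]
```

View pics/fin1b.png

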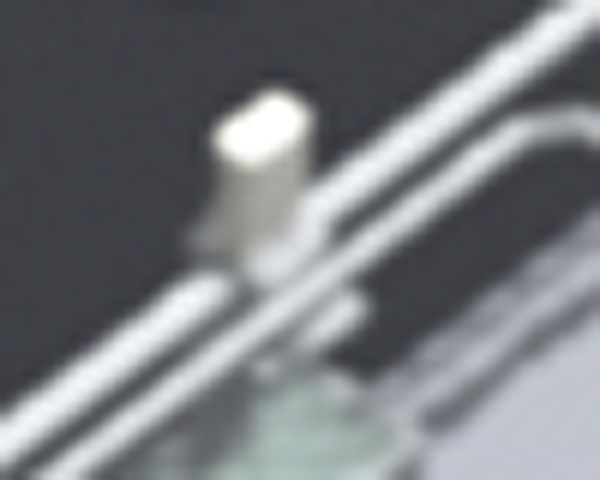

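View pics/fin2b.png

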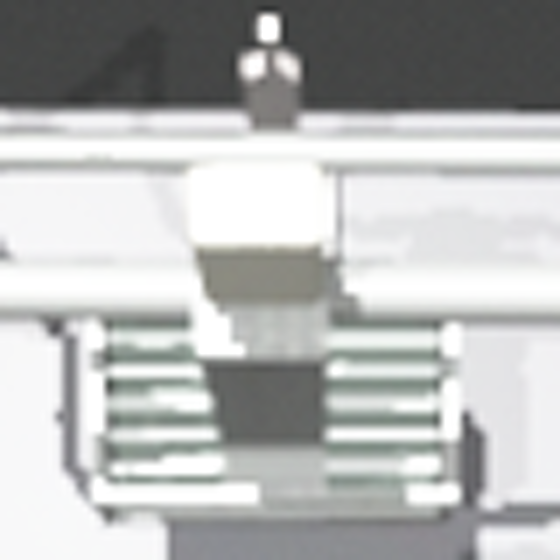

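```bash
python3 -c "
from rig import robot,sensors
print(sensors.get_obs()['time'],robot.hand_in())"
```

```text
the job is handed in; nothing more can be done
17.75 None
```

The steel carrier now hangs from the rail in line with the pointer, and I handed the job in at 17.75 s of the allowed 54 s. No verdict was reported.

I picked the carrier up by its grip block and turned it to face the rail. I lowered its hook over the rail at the open end, at about station y = 98 mm. Then I slid it about 160 mm along, with the toe under the keeper wire, released it and moved the arm clear.

**Last checks:**
- **Position:** in the last wrist picture the carrier's middle is at station y of about -63 mm and the pointer tip at about -62 mm. That is within about 1 mm, against the 8 mm allowed. The last scene picture agrees to within about 2 mm.
- **Hanging:** it hangs upright with the arch on the rail and the toe under the wire. The tool height at seating, 205.1 mm, matched the predicted value.
- **Stillness and bystanders:** the carrier looked the same in successive pictures, but I did not measure its speed. The last pictures showed nothing knocked over or out of place, though I did not measure the other objects' positions.

**Checks that disagreed:**
- The first wrist picture put the carrier about 12 mm off, probably because the arm was still moving. I dropped it after a settled picture matched the fixed cameras to about 2 mm.
- The side camera could not see the pointer tip, which was hidden behind the rail, so I did not use that reading.
- The pointer estimates differed by about 2 mm between views.

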